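# Sort housings into kit bins, then free the sagging gate bolt and hold the gate ajar

## Robot

A 6-joint arm with a two-finger parallel gripper is mounted at the origin on the work surface. World frame = base frame: x ahead of the robot, y to its left, z up, the work surface at z = 0. Lengths are in mm, angles in degrees, forces in N, time in s.
With the tool pointing down it reaches from about 350 to 850 mm from the base axis. Payload 8.1 kg.
Tool frame: the origin (TCP) lies at the very end of the fingers, on their centre line; the grasp point (between the pads) lies r.tcp_to_grasp behind it (r.tcp_to_grasp is the distance from the TCP to the grasp point, in mm); z points along the fingers, y is the line along which they close (so a half turn about z gives the same grasp; the last joint's range is limited). The gripper opens to 85 mm and grips with 20 to 120 N. Pads are 22 mm wide; open, the fingers measure 114 mm over their backs; the gripper's body (76 mm by 85 mm) begins 54 mm behind the grasp point. The pads swing forward as they close: fully open they stand 13 mm farther back than shut.
Start: joints at [-75.367, 7.471, 85.268, -0, 87.261, -4.893], TCP at [200.565, -565.49, 231.292] pointing down, gripper open.
Joint ranges: [-169.43, 169.43], [-51.17, 129.36], [1.28, 143.12], [-76.62, 256.62], [0, 156.53], [-152.29, 152.29]. Speed limits (degrees/s): [136.94, 136.94, 159.86, 180, 180, 180].

## Interface

Orientations are given as [roll, pitch, yaw] about the fixed x, y, z axes, in that order (R = Rz(yaw) Ry(pitch) Rx(roll)).
In Python, from bench import r gives the robot as it stands.
- The arm moves only by the shell command python3 -m handwheel 'ROWS' [OPENING] [FORCE]. ROWS is JSON, a list of rows, each a list of 4 numbers: the shift along the tool's x, y, z in m, then the turn about the tool's z in degrees. A call has 1 to 10 rows; each row shifts and turns the commanded pose from where the row before left it, along the tool's axes as they then stand; what a row does not reach is not made up. A row lasts 1/10 s, in which the tool goes at most 50 mm and 8.59 degrees, less where a joint would pass 70% of its speed; a pose out of reach is approached as far as the arm can. A call is refused whole if a number of a shift passes 0.05 or a number of a turn 8.59, either way. A call with a gripper value outside its range is refused whole. OPENING is the finger opening in m, from 0 to 0.0854, set as the call begins (- or left out, the last holds). The fingers move at their own pace and stop on an object; FORCE is the grip in N (left out, the last holds). Time passes only in rows, so rows that do not move let the fingers close. It gives the time, the measured TCP pose, the force, the opening and the grip force at its end, in the units of the state.
- r.sense(): the state, without advancing time (a new reading comes with each control period).
- r.snapshot(name): name is "side" or "top" or "wrist"; returns the picture (480x640x3 uint8, red, green, blue); there is no depth.
- r.camera_params(name): a dict with "fx", "fy", "cx", "cy" (pixels), "R" (3x3) and "t" (3): a world point X has camera coordinates R X + t; the wrist camera has in their place "mount" (4x4, takes a point from camera to tool coordinates, whose origin is the TCP and whose axes are the flange's). Camera axes: x right, y down, z forward; pixel columns grow to the right and rows downward; lengths in mm; the calibration is good to about 2 mm. A picture is of the moment at which its call begins: read the wrist's pose just before it. camera_params takes no time and is no camera call.
- r.hand_in(): hands the job in; it is judged then, once.
The state is a dict: "time": time; "joint_pos": joint angles; "qd": joint speeds; "joint_efforts": joint torques, N m; "tool_pos": TCP position; "tcp_rot": TCP orientation; "ft_force": force on the tool from outside, world axes, zero at the start; "wrist_torque": the same for the moment, N m; "finger_gap": finger opening in mm; "grip_force": force on a finger pad.
Only numpy, scipy, OpenCV 4.12 (cv2) and the standard library are available. Lean on these libraries where they do the work, as an engineer would, in place of code of your own. Each camera call takes 0.05 s, during which the arm holds its last target. There are 200 camera calls.

## Task

Put the blue and the yellow connector housing each into the kit bin of its own colour. Then free the handover bay's gate for the material handler, who is coming to load the bins: its bolt sags behind the keeper's bent-up lip, so lift the bolt by its red knob while you draw it back, rather than wrenching it against the keeper, and pull the spring-shut gate ajar towards you by about a hand's breadth (10 cm at its free edge). Finish while still holding the gate steady like that with the bolt drawn, leaving the bins, scanner and label roll where they stand.

Things in the scene. Friction and masses are not known exactly. Their poses are not given: they have to be found in the camera images.
- blue_housing (a point): centre of the blue connector housing, a loose plastic block 44 mm long (its x) x 24 mm wide (its y) x 22 mm high with a black band and a small 4 mm ridge on top, 30 g, lying on the table; z points up
- yellow_housing (a point): the same housing in yellow (centre of the block)
- blue_bin (a point): centre of the inner floor of the blue kit bin, an open loose bin 170 mm (its x) x 110 mm (its y) x 60 mm high with 4 mm walls and floor (inside 162 x 102 mm, rim 56 mm above this point), 0.4 kg, standing on the table; z points up
- yellow_bin (a point): the same bin in yellow (centre of its inner floor)
- bolt_knob (a point): centre of the red upright knob (16 mm diameter, 34 mm tall) of the gate's tower bolt; its 8 mm stem stands on the bolt rod, whose axis is 47 mm below this point. Raising it lifts the bolt, which pivots in its rear guide 180 mm away. The frame moves with the bolt: z up the knob, y along the rod towards the keeper, x square to the gate, away from the robot's side
- collar (a point): centre of the brass stop collar near the free end of the 10 mm bolt rod: a disc 30 mm in diameter, 8 mm long along the rod. Shot and sagging, it sits between the keeper's cheeks with its lower edge about 8 mm below the top of the lip; drawn back without lifting it jams against the lip
- lip (a point): middle of the top edge of the keeper's bent-up lip (rust-brown, 36 mm wide, 5 mm thick, on the keeper's gate side). The keeper sits on the bay's latch post (197 mm high), with two steel cheeks 4 mm thick, 36 mm apart, top 236 mm above the table, open above. Fixed to the bay: x square to the shut gate, away from the robot's side, y from hinge to latch, z up
- hinge (a point): a point on the gate's upright hinge axis at the height of the gate's top rail (200 mm above the table). The frame turns with the gate: y from the hinge axis along the gate to its free edge, z up, x away from the robot's side. With the gate shut it is parallel to the frame of the point lip. The bay behind the gate is 390 mm wide, 300 mm deep and 197 mm high
- stile_top (a point): top of the gate stile at the free edge (30 mm aluminium profile, 289 mm from the hinge axis). The leaf is 298 mm wide, 30 mm thick, its top 200 mm above the table, with a clear panel; the bolt lies on its top rail in a rear guide and a front loop (21 mm wide, top 253 mm above the table, 27 mm from the knob towards the keeper when the bolt is shot)
- gate_swing (a joint): gate angle, rad: 0 shut, growing as the free edge swings towards the robot's side, up to 1.2 (0.33 = 10 cm at the free edge). A hinge spring pulls it shut with 0.8 N m, rising by 0.8 N m per rad, so the gate closes at once when let go
- bolt_lift (a joint): bolt lift angle, rad: 0 sagging under its own weight (0.33 kg), at most 0.09 (knob raised about 16 mm). From about 0.04 (knob raised 7 mm or more) the collar clears the lip; knob raised 11 to 13 mm is right. It drops again when let go
- bolt_draw (a joint): how far the bolt is drawn, m: 0 to 0.005 shot at the start, at most 0.045, growing as the knob moves away from the keeper towards the hinge (along minus y of point bolt_knob). Friction about 1 N. The collar has passed the lip from about 0.021; from 0.025 on the gate is free to swing
- scanner_mid (a point): bystander: white and grey hand scanner lying on its side, about 160 x 100 x 52 mm (centre of its head)
- roll_mid (a point): bystander: white label roll standing on end, 72 mm in diameter, 50 mm high (its centre)
Not all that is in view belongs to the job. Of the things shaped like the part that bears yellow_housing, the yellow one is meant.

How it is judged:
By the outcome, as a careful person would: the job done as asked, in the order asked, and still so for the second after the job is handed in, while the arm keeps its last pose, push and grip.
It also fails if it takes over 72 s, if anything falls off the work surface, if the arm or the gripper's body presses on something with over 40 N, if the wrist force passes 120 N, or if a joint passes its speed limit or range.

## Working session

There is one attempt and no reset: what is moved stays moved. The work goes in short steps, Python scripts to look and compute and a shell command to move; the robot and the scene stay as the last step left them, time stands still between calls to the robot, and variables do not carry over. Pictures are saved under pics/ and viewed, at most 10 in all, crops included, and the job is handed in when it is done.

```bash
mkdir -p pics; ls; python3 - <<'E'
from bench import r
import cv2,numpy as np
s=r.sense();print(s['time'],s['tool_pos'],s['tcp_rot'],s['ft_force'],s['finger_gap'],r.tcp_to_grasp)
ims=[]
for n in ['top','side','wrist']:
    im=r.snapshot(n)[:,:,::-1];cv2.imwrite(f'pics/{n}0.png',im)
    p=r.camera_params(n);print(n,{k:np.round(np.array(v),3).tolist() for k,v in p.items()})
E
```

```text
pics
0.0 [ 200.41675926 -564.9630746   230.25897462] [-1.79896314e+02 -1.03418240e-02  1.95216553e+01] [-0.46107781  0.02908411 -0.12648927] 85.50264663395164 18.700000000000003
top {'fx': 624.182, 'fy': 624.182, 'cx': 314.568, 'cy': 238.001, 'R': [[0.022, -1.0, -0.001], [-0.978, -0.021, -0.206], [0.206, 0.006, -0.979]], 't': [40.783, 547.056, 1494.215]}
side {'fx': 478.418, 'fy': 478.418, 'cx': 313.314, 'cy': 242.485, 'R': [[-0.797, -0.604, 0.011], [-0.356, 0.454, -0.817], [0.488, -0.655, -0.577]], 't': [438.871, 322.903, 895.666]}
wrist {'fx': 380.996, 'fy': 380.996, 'cx': 318.623, 'cy': 241.208, 'mount': [[0.0, -0.945, -0.327, 84.771], [1.0, 0.0, 0.001, -0.721], [-0.0, -0.327, 0.945, -143.454], [0.0, 0.0, 0.0, 1.0]]}
```

View pics/top0.png

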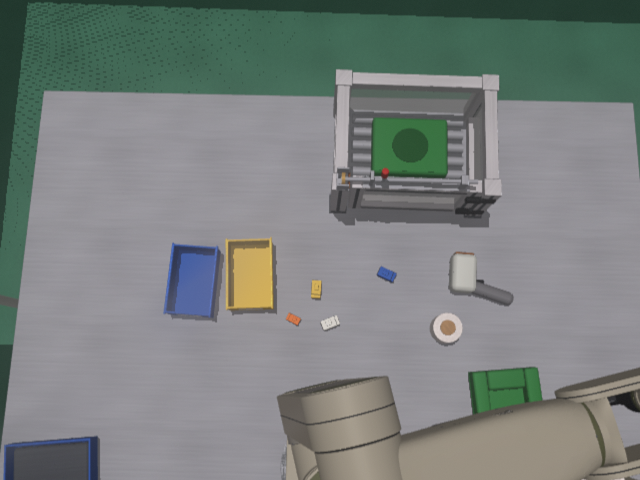

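View pics/side0.png

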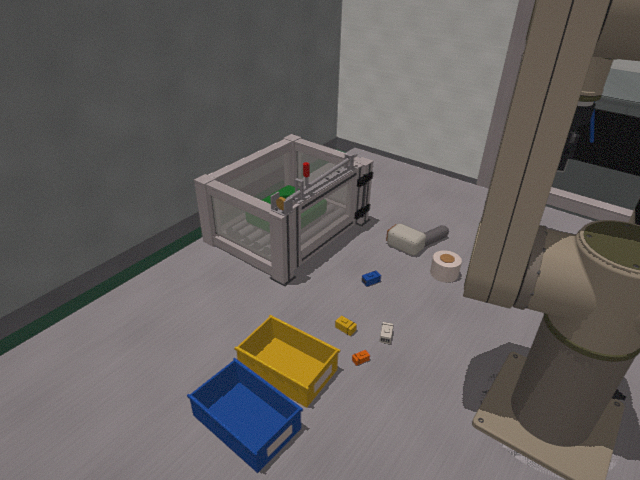

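Top view: blue housing at (387,274), yellow (316,289), blue bin (192,281), yellow bin (250,274), red knob (385,172), keeper (343,178), hinge near (465,183), scanner (465,272) and roll (447,328). White (330,323) and orange (293,319) parts are decoys. The side view shows the red knob at (306,170) and the keeper at (280,202).

```bash
cat > h.py <<'E'
from bench import r
import numpy as np, cv2
def ray(n,u,v,st=None):
    p=r.camera_params(n); d=np.array([(u-p['cx'])/p['fx'],(v-p['cy'])/p['fy'],1.])
    if n=='wrist':
        from scipy.spatial.transform import Rotation as R
        M=np.array(p['mount']); Rt=R.from_euler('xyz',st['tcp_rot'],degrees=True).as_matrix()
        return Rt@M[:3,3]+np.array(st['tool_pos']), Rt@M[:3,:3]@d
    Rm=np.array(p['R']);return -Rm.T@np.array(p['t']), Rm.T@d
def onz(n,u,v,z,st=None):
    o,d=ray(n,u,v,st); return o+d*(z-o[2])/d[2]
def tri(*rs):
    A=sum(np.eye(3)-np.outer(d,d)/(d@d) for o,d in rs); b=sum((np.eye(3)-np.outer(d,d)/(d@d))@o for o,d in rs)
    return np.linalg.solve(A,b)
def blobs(im,lo,hi,amin=15):
    hsv=cv2.cvtColor(im,cv2.COLOR_BGR2HSV); m=cv2.inRange(hsv,lo,hi)
    cs,_=cv2.findContours(m,cv2.RETR_EXTERNAL,cv2.CHAIN_APPROX_NONE)
    return [c for c in cs if cv2.contourArea(c)>=amin]
COL=dict(blue=((100,120,40),(125,255,255)),yellow=((18,120,60),(32,255,255)),red=((0,170,60),(6,255,255)))
E
python3 - <<'E'
from h import *
for n in ['top','side']:
    im=cv2.imread(f'pics/{n}0.png')
    for k,(lo,hi) in COL.items():
        for c in blobs(im,lo,hi):
            (cx,cy),(w,h),a=cv2.minAreaRect(c)
            z=22 if cv2.contourArea(c)<400 else 60
            if k=='red': z=270
            print(n,k,cv2.contourArea(c),np.round([cx,cy,w,h,a],1), np.round(onz(n,cx,cy,z)), [np.round(onz(n,u,v,z)).astype(int)[:2].tolist() for u,v in cv2.boxPoints(((cx,cy),(w,h),a))])
im=cv2.imread('pics/top0.png');big=cv2.resize(im[60:230,320:510],None,fx=4.2,fy=3.5,interpolation=cv2.INTER_CUBIC)
big=cv2.resize(im[150:225,320:510],None,fx=4.2,fy=4.2,interpolation=cv2.INTER_CUBIC)
s=cv2.imread('pics/side0.png')[140:290,190:390];s=cv2.resize(s,None,fx=1.9,fy=1.9,interpolation=cv2.INTER_CUBIC)
out=np.zeros((600,800,3),np.uint8);out[:315,:798]=big;out[315:600,:380]=s
w=cv2.imread('pics/wrist0.png');out[315:600,400:780]=cv2.resize(w,(380,285))
cv2.imwrite('pics/c1.png',out)
E
```

```text
top blue 221.5 [ 50.  458.5  41.   92.   90. ] [  6. 667.  22.] [[50, 782], [55, 563], [-37, 554], [-42, 771]]
top blue 128.0 [386.4 273.7  16.5   8.9  26.6] [ 466. -129.   22.] [[464, -106], [485, -116], [467, -153], [447, -143]]
top blue 1260.5 [196.  279.5  37.2  67.1   3.2] [435. 340.  60.] [[355, 385], [521, 387], [517, 295], [352, 295]]
top blue 90.5 [175.1 265.5  31.2  70.6  37.5] [475. 403.  22.] [[426, 484], [572, 386], [524, 320], [380, 419]]
top yellow 126.5 [315.5 289.   16.    9.   90. ] [423.  48.  22.] [[443, 59], [444, 37], [403, 36], [403, 59]]
top yellow 2278.5 [249. 273.  46.  70.   0.] [454. 211.  60.] [[367, 263], [541, 272], [543, 158], [370, 152]]
side blue 7092.5 [245.2 409.6 106.1  77.4  41.9] [423. 365.  60.] [[523, 425], [547, 275], [325, 307], [327, 436]]
side blue 157.5 [371.8 277.8  11.4  17.4  71.6] [ 460. -119.   22.] [[485, -112], [464, -157], [435, -125], [456, -83]]
side blue 90.0 [592.  125.5  33.    4.   90. ] [  253. -1569.    22.] [[306, -1785], [292, -1796], [208, -1383], [220, -1373]]
side yellow 247.0 [345.3 325.1  21.8  13.5  31. ] [420.  57.  22.] [[442, 75], [450, 35], [398, 39], [391, 77]]
side yellow 5346.5 [288.6 354.3  94.8  68.5  36.6] [443. 223.  60.] [[534, 291], [577, 122], [352, 155], [338, 301]]
side yellow 41.0 [279.6 202.1   7.2  11.   12.5] [ 878. -259.   22.] [[872, -229], [909, -283], [885, -290], [849, -235]]
side red 56.0 [305.5 169.   14.    5.   90. ] [650. -95. 270.] [[677, -121], [668, -128], [623, -71], [632, -64]]
```

View pics/c1.png

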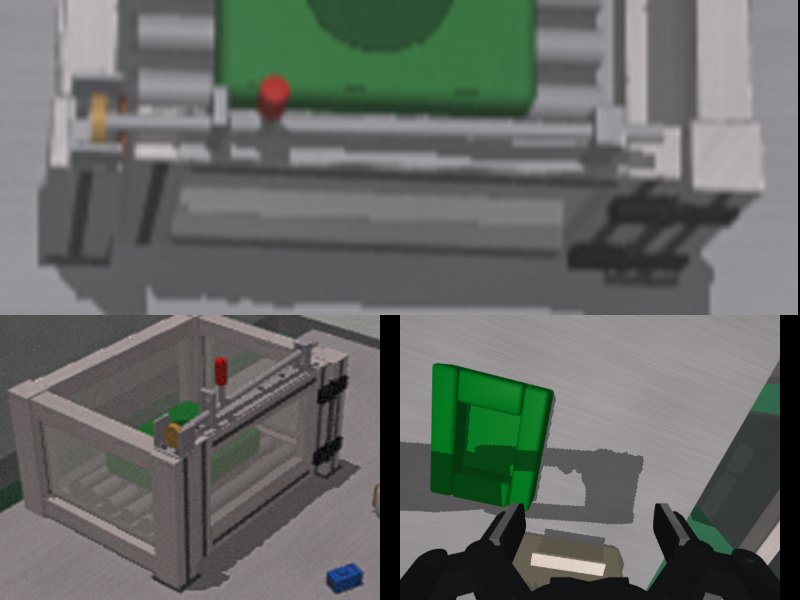

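The crop puts the bolt rod along the gate from the keeper at (100-122,118) to the rear guide (608,125), with the knob at (274,97). The gate front faces the robot. Next I compute positions and the first move.

```bash
cat >> h.py <<'E'
def go(p,yaw_to=None,frm=None):
    s=r.sense(); t=np.array(frm[:3] if frm else s['tool_pos']); yw=np.radians(frm[3] if frm else s['tcp_rot'][2])
    d=np.array(p)-t; c,sn=np.cos(yw),np.sin(yw)
    tx=np.array([c*d[0]+sn*d[1], sn*d[0]-c*d[1], -d[2]])
    n=int(np.ceil(np.linalg.norm(tx)/49))
    print('tool shift mm',np.round(tx,1),'rows',n,'each m',np.round(tx/n/1000,4), 'turn', None if yaw_to is None else round(np.degrees(yw)-yaw_to,1))
def st():
    s=r.sense();print(round(s['time'],2),np.round(s['tool_pos'],1),np.round(s['tcp_rot'],1),'F',np.round(s['ft_force'],1),'gap',round(s['finger_gap'],1),'grip',round(s['grip_force'],1),'q',np.round(s['joint_pos'],0));return s
E
python3 - <<'E'
from h import *
knob=tri(ray('top',385.2,173.1),ray('side',305.5,169.5));print('knob',knob)
def cr(u,v):return (320+u/4.2,150+v/4.2)
for nm,uv,z in [('rodL',(135,125),knob[2]-47),('rodR',(590,131),knob[2]-47),('lip',(122,127),220),('collar',(99,118),knob[2]-47),('hingepost',(727,155),200)]:
    print(nm,onz('top',*cr(*uv),z))
for nm,uv in [('roll',(447.5,328)),('scan',(464,272))]: print(nm,onz('top',*uv,50))
print('bluebin',[onz('top',*c,60)[:2].round() for c in [(173,244),(219,247),(214,319),(165,313)]])
go([466,-129,130],64,[200.6,-565.5,231.3,19.52])
E
```

```text
knob [651.65721852 -99.46532141 266.05057185]
rodL [648.49259511 -30.33919047 219.05057185]
rodR [ 650.4105128  -275.42744027  219.05057185]
lip [646.92277333 -23.29738165 220.        ]
collar [652.01029535 -10.88731909 219.05057185]
hingepost [ 644.3359066  -354.21043817  200.        ]
roll [ 331.74527625 -274.09568462   50.        ]
scan [ 469.79773466 -317.80116791   50.        ]
bluebin [array([523., 403.]), array([518., 289.]), array([340., 291.]), array([352., 410.])]
tool shift mm [ 396.  -322.7  101.3] rows 11 each m [ 0.036  -0.0293  0.0092] turn -44.5
```

```bash
python3 -m handwheel '[[0.036,-0.0293,0.0092,0],[0.036,-0.0293,0.0092,0],[0.036,-0.0293,0.0092,0],[0.036,-0.0293,0.0092,0],[0.036,-0.0293,0.0092,0],[0.036,-0.0293,0.0092,0],[0.036,-0.0293,0.0092,0],[0.036,-0.0293,0.0092,0],[0.036,-0.0293,0.0092,0],[0.036,-0.0293,0.0092,0]]' 0.0854 40
python3 -m handwheel '[[0.036,-0.0293,0.0092,0],[0,0,0,-7.4],[0,0,0,-7.4],[0,0,0,-7.4],[0,0,0,-7.4],[0,0,0,-7.4],[0,0,0,-7.5],[0,0,0,0],[0,0,0,0]]'
python3 - <<'E'
from h import *
s=st(); im=r.snapshot('wrist')[:,:,::-1].copy();cv2.imwrite('pics/w1.png',im)
for k in ['blue','yellow']:
    for c in blobs(im,*COL[k],80):
        (cx,cy),(w,h),a=cv2.minAreaRect(c)
        print(k,cv2.contourArea(c),np.round([cx,cy]),onz('wrist',cx,cy,20,s).round(1),[onz('wrist',u,v,20,s)[:2].round().tolist() for u,v in cv2.boxPoints(((cx,cy),(w,h),a))])
E
```

```text
time: 1.15
tool_pos: [442.5, -167.2, 138.9]
tcp_rot: [180.0, -0.0, 19.5]
ft_force: [1.2, -0.6, 0.6]
finger_gap: 85.6
grip_force: 0.0
time: 2.05
tool_pos: [465.9, -129.3, 129.9]
tcp_rot: [-180.0, 0.0, 63.8]
ft_force: [-1.0, 0.0, 1.0]
finger_gap: 85.7
grip_force: 0.0
2.05 [ 465.9 -129.3  129.9] [-180.     0.    63.8] F [-1.  0.  1.] gap 85.7 grip 0.0 q [-22.  -7. 110.   0.  76.   5.]
blue 1952.5 [322. 233.] [ 469.4 -127.5   20. ] [[468.0, -101.0], [489.0, -111.0], [471.0, -155.0], [448.0, -145.0]]
yellow 3002.5 [128.  24.] [423.9  39.   20. ] [[406.0, 61.0], [456.0, 37.0], [442.0, 16.0], [391.0, 41.0]]
```

View pics/w1.png

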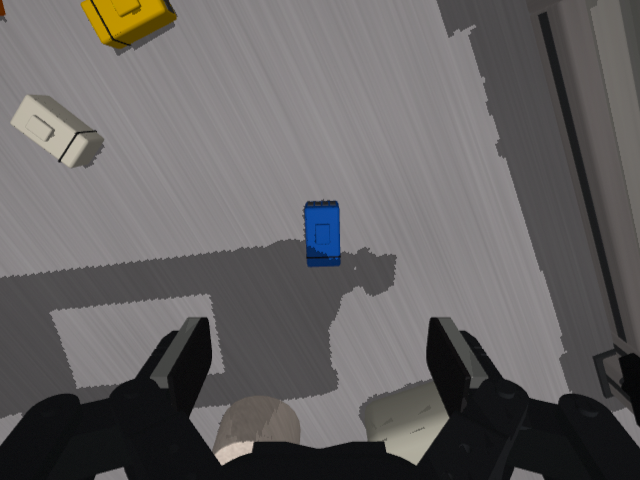

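The wrist view shows the blue housing centred at (322,233) and square to the fingers, with the yellow one at (128,24).

```bash
python3 -m handwheel '[[0.001,0.001,0.035,0],[0.001,0,0.035,0],[0,0,0.035,0],[0,0,0.015,0],[0,0,0.006,0],[0,0,0,0]]'
python3 -m handwheel '[[0,0,0,0],[0,0,0,0],[0,0,0,0],[0,0,0,0],[0,0,0,0],[0,0,0,0],[0,0,0,0]]' 0 30
python3 -m handwheel '[[0,0,-0.02,0],[0,0,-0.04,0],[0,0,-0.045,0],[0,0,-0.045,0],[0,0,0,0]]'
python3 - <<'E'
from h import *
s=st(); go([432,348,154],90)
E
```

```text
time: 2.7
tool_pos: [467.3, -127.8, 3.5]
tcp_rot: [-179.9, 0.0, 63.9]
ft_force: [-1.2, -0.2, 0.2]
finger_gap: 85.3
grip_force: 0.0
time: 3.4
tool_pos: [468.5, -128.3, 4.9]
tcp_rot: [179.9, -0.0, 64.0]
ft_force: [-0.9, -0.2, 5.5]
finger_gap: 23.2
grip_force: 30.4
time: 3.9
tool_pos: [471.9, -129.5, 161.6]
tcp_rot: [179.3, -0.1, 64.0]
ft_force: [0.8, -0.7, -0.2]
finger_gap: 23.3
grip_force: 29.7
3.9 [ 471.9 -129.5  161.6] [ 1.793e+02 -1.000e-01  6.400e+01] F [ 0.8 -0.7 -0.2] gap 23.3 grip 29.7 q [-21.  -8. 108.   0.  79.   5.]
tool shift mm [ 411.8 -245.     7.6] rows 10 each m [ 0.0412 -0.0245  0.0008] turn -26.0
```

```bash
python3 -m handwheel '[[0.0412,-0.0245,0,0],[0.0412,-0.0245,0,0],[0.0412,-0.0245,0,0],[0.0412,-0.0245,0,0],[0.0412,-0.0245,0,0],[0.0412,-0.0245,0,0],[0.0412,-0.0245,0,0],[0.0412,-0.0245,0,0],[0.0412,-0.0245,0,0],[0.0412,-0.0245,0,0]]'
python3 -m handwheel '[[0,0,0,0],[0,0,0.04,0],[0,0,0.04,0],[0,0,0.04,0],[0,0,0.02,0],[0,0,0,0],[0,0,0,0]]'
python3 - <<'E'
from h import *
s=st()
E
```

```text
time: 4.9
tool_pos: [427.2, 351.5, 153.4]
tcp_rot: [-180.0, 0.0, 64.0]
ft_force: [0.4, -0.5, 0.5]
finger_gap: 23.2
grip_force: 29.7
time: 5.6
tool_pos: [427.7, 349.1, 13.7]
tcp_rot: [-180.0, 0.1, 64.0]
ft_force: [0.6, 0.5, -0.8]
finger_gap: 23.3
grip_force: 31.2
5.6 [427.7 349.1  13.7] [-1.8e+02  1.0e-01  6.4e+01] F [ 0.6  0.5 -0.8] gap 23.3 grip 31.2 q [ 34.  13. 104.  -0.  64.  60.]
```

```bash
python3 -m handwheel '[[0,0,0,0],[0,0,0,0],[0,0,0,0],[0,0,-0.03,0],[0,0,-0.045,0],[0,0,-0.045,0],[0,0,0,0]]' 0.045
python3 -m handwheel '[[0,0,0,8],[0,0,0,8],[0,0,0,8],[0,0,0,8],[0,0,0,8],[0,0,0,8],[0,0,0,8],[0,0,0,8],[0,0,0,0]]' 0.0854
python3 - <<'E'
from h import *
s=st(); go([423,47,130],0)
E
```

```text
time: 6.3
tool_pos: [432.2, 352.6, 142.9]
tcp_rot: [179.6, -0.7, 64.0]
ft_force: [0.7, 0.3, 0.9]
finger_gap: 44.9
grip_force: 0.0
time: 7.2
tool_pos: [428.1, 349.7, 134.2]
tcp_rot: [-180.0, -0.0, -0.1]
ft_force: [0.4, 0.1, 0.3]
finger_gap: 85.0
grip_force: 0.0
7.2 [428.1 349.7 134.2] [-1.8e+02 -0.0e+00 -1.0e-01] F [0.4 0.1 0.3] gap 85.0 grip 0.0 q [ 34.   4.  99.   0.  77. 124.]
tool shift mm [ -4.5 302.7   4.2] rows 7 each m [-0.0006  0.0432  0.0006] turn -0.1
```

```bash
python3 -m handwheel '[[-0.001,0.043,0,0],[-0.001,0.043,0,0],[-0.001,0.043,0,0],[-0.001,0.043,0,0],[-0.001,0.043,0,0],[0,0.043,0,0],[0,0.043,0,0],[0,0,0,0],[0,0,0,0]]'
python3 - <<'E'
from h import *
s=st(); im=r.snapshot('wrist')[:,:,::-1].copy();cv2.imwrite('pics/w2.png',im);t=r.snapshot('top')[:,:,::-1].copy();cv2.imwrite('pics/t2.png',t)
for k in ['yellow']:
    for c in blobs(im,*COL[k],80):
        (cx,cy),(w,h),a=cv2.minAreaRect(c)
        print(k,cv2.contourArea(c),np.round([cx,cy]),onz('wrist',cx,cy,20,s).round(1),[onz('wrist',u,v,20,s)[:2].round().tolist() for u,v in cv2.boxPoints(((cx,cy),(w,h),a))])
o=np.zeros((480,800,3),np.uint8);o[:,:560]=cv2.resize(im,(560,420))[0:420].__class__((0,)) if False else 0
o[:420,:560]=cv2.resize(im,(560,420));o[:300,560:]=cv2.resize(t[225:335,155:243],(240,300));cv2.imwrite('pics/c2.png',o)
E
```

```text
time: 8.1
tool_pos: [423.3, 47.9, 134.3]
tcp_rot: [-180.0, -0.0, 0.0]
ft_force: [0.1, -0.0, 0.4]
finger_gap: 85.6
grip_force: 0.0
8.1 [423.3  47.9 134.3] [-180.   -0.    0.] F [ 0.1 -0.   0.4] gap 85.6 grip 0.0 q [ -0. -17. 118.   0.  78.  89.]
yellow 255.0 [319. 256.] [407.3  47.9  20. ] [[404.0, 60.0], [411.0, 60.0], [410.0, 36.0], [403.0, 36.0]]
yellow 1668.0 [321. 223.] [432.2  46.7  20. ] [[412.0, 60.0], [452.0, 58.0], [451.0, 34.0], [411.0, 35.0]]
yellow 48321.0 [ 89. 179.] [463.4 203.8  20. ] [[553.0, 246.0], [556.0, 132.0], [347.0, 150.0], [342.0, 298.0]]
```

View pics/c2.png

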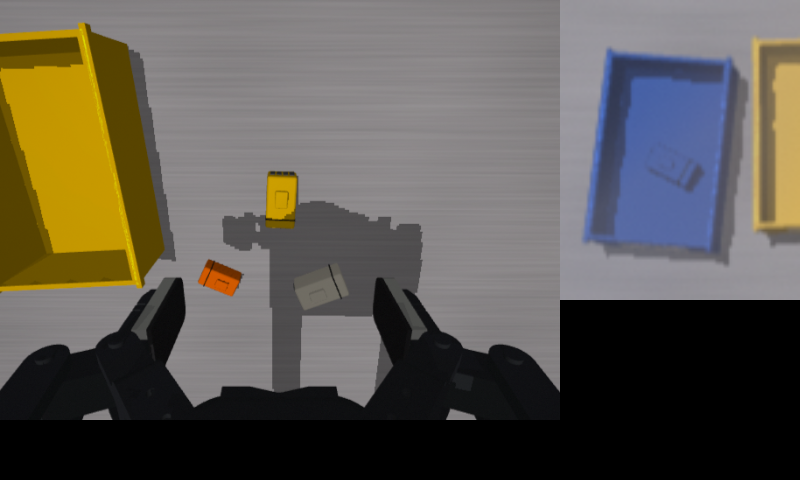

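The blue housing lies in the blue bin. The yellow one is square to the fingers at about (427,47), with the orange and white parts clear of the finger path.

```bash
python3 -m handwheel '[[0.004,0.001,0.035,0],[0,0,0.035,0],[0,0,0.035,0],[0,0,0.017,0],[0,0,0.008,0],[0,0,0,0]]' 0.07
python3 -m handwheel '[[0,0,0,0],[0,0,0,0],[0,0,0,0],[0,0,0,0],[0,0,0,0],[0,0,0,0],[0,0,0,0]]' 0 30
python3 -m handwheel '[[0,0,-0.02,0],[0,0,-0.04,0],[0,0,-0.045,0],[0,0,-0.045,0],[0,0,0,0],[0,0,0,0]]'
python3 - <<'E'
from h import *
s=st(); go([454,211,154],90)
E
```

```text
time: 8.8
tool_pos: [426.3, 48.8, 3.2]
tcp_rot: [-180.0, 0.1, 0.2]
ft_force: [-0.4, -0.4, -0.3]
finger_gap: 70.2
grip_force: 0.0
time: 9.5
tool_pos: [428.4, 47.7, 5.4]
tcp_rot: [-180.0, -0.1, 0.0]
ft_force: [-0.8, 0.2, 5.9]
finger_gap: 23.5
grip_force: 30.3
time: 10.1
tool_pos: [428.4, 47.6, 155.8]
tcp_rot: [180.0, -0.2, 0.0]
ft_force: [0.1, 0.2, -0.4]
finger_gap: 23.5
grip_force: 29.5
10.1 [428.4  47.6 155.8] [180.   -0.2   0. ] F [ 0.1  0.2 -0.4] gap 23.5 grip 29.5 q [ -0. -17. 117.   0.  81.  90.]
tool shift mm [  25.6 -163.4    1.8] rows 4 each m [ 0.0064 -0.0408  0.0005] turn -90.0
```

```bash
python3 -m handwheel '[[0.0064,-0.0408,0,0],[0.0064,-0.0408,0,0],[0.0064,-0.0408,0,0],[0.0064,-0.0408,0,0],[0,0,0,-8.5],[0,0,0,-8.5],[0,0,0,-8.5],[0,0,0,-8.5],[0,0,0,-8.5],[0,0,0,-8.5]]'
python3 -m handwheel '[[0,0,0,-8.5],[0,0,0,-8.5],[0,0,0,-8.5],[0,0,0,-8.5],[0,0,0,-5],[0,0,0.04,0],[0,0,0.04,0],[0,0,0.04,0],[0,0,0.02,0],[0,0,0,0]]'
python3 -m handwheel '[[0,0,0,0],[0,0,0,0],[0,0,0,0],[0,0,0,0]]' 0.045
python3 -m handwheel '[[0,0,-0.03,0],[0,0,-0.045,0],[0,0,-0.05,0],[0,0,-0.05,0],[0,0,-0.05,0],[0,0,-0.05,0],[0,0,-0.05,0],[0,0,0,0],[0,0,0,0]]'
python3 - <<'E'
from h import *
s=st(); go([651,-99.5,340],90)
cv2.imwrite('pics/t3.png',r.snapshot('top')[:,:,::-1])
E
```

```text
time: 11.1
tool_pos: [451.4, 210.4, 151.8]
tcp_rot: [-179.9, 0.2, 51.4]
ft_force: [0.6, -0.3, 0.1]
finger_gap: 23.1
grip_force: 29.7
time: 12.1
tool_pos: [448.9, 209.5, 9.2]
tcp_rot: [-179.6, 0.1, 90.0]
ft_force: [-0.2, 0.3, -0.8]
finger_gap: 22.8
grip_force: 32.5
time: 12.5
tool_pos: [453.1, 211.0, 14.6]
tcp_rot: [179.9, -0.0, 90.0]
ft_force: [0.3, 0.2, 0.3]
finger_gap: 44.7
grip_force: 0.0
time: 13.4
tool_pos: [453.5, 211.2, 341.4]
tcp_rot: [179.8, -0.1, 90.0]
ft_force: [0.4, -0.6, -0.4]
finger_gap: 45.1
grip_force: 0.0
13.4 [453.5 211.2 341.4] [ 1.798e+02 -1.000e-01  9.000e+01] F [ 0.4 -0.6 -0.4] gap 45.1 grip 0.0 q [19. -9. 91. -0. 99. 19.]
tool shift mm [-310.8  197.4    1.4] rows 8 each m [-0.0388  0.0247  0.0002] turn 0.0
```

```bash
python3 -m handwheel '[[-0.0388,0.0247,0,0],[-0.0388,0.0247,0,0],[-0.0388,0.0247,0,0],[-0.0388,0.0247,0,0],[-0.0388,0.0247,0,0],[-0.0388,0.0247,0,0],[-0.0388,0.0247,0,0],[-0.0388,0.0247,0,0],[0,0,0,0],[0,0,0,0]]' 0.06
python3 - <<'E'
from h import *
s=st(); im=r.snapshot('wrist')[:,:,::-1].copy();cv2.imwrite('pics/w3.png',im)
rs=[ray('top',385.2,173.1),ray('side',305.5,169.5)]
for c in blobs(im,*COL['red'],80):
    (cx,cy),(w,h),a=cv2.minAreaRect(c); print(cv2.contourArea(c),np.round([cx,cy,w,h,a]), onz('wrist',cx,cy,266,s), cv2.boundingRect(c), tri(*rs,ray('wrist',cx,cy,s)))
t=cv2.imread('pics/t3.png')
o=np.zeros((480,800,3),np.uint8);o[:420,:560]=cv2.resize(im,(560,420));o[:300,560:]=cv2.resize(t[225:335,195:283],(240,300));cv2.imwrite('pics/c3.png',o)
E
```

```text
time: 14.45
tool_pos: [649.7, -100.4, 335.4]
tcp_rot: [-179.7, -0.1, 89.9]
ft_force: [0.5, 0.9, -0.7]
finger_gap: 59.8
grip_force: 0.0
14.45 [ 649.7 -100.4  335.4] [-1.797e+02 -1.000e-01  8.990e+01] F [ 0.5  0.9 -0.7] gap 59.8 grip 0.0 q [-13.  16.  65.   0.  99. -13.]
835.0 [324. 258.  39.  27.  90.] [652.35027468 -99.83812846 266.        ] (310, 239, 28, 40) [652.02708477 -99.74994864 265.77167638]
```

View pics/c3.png

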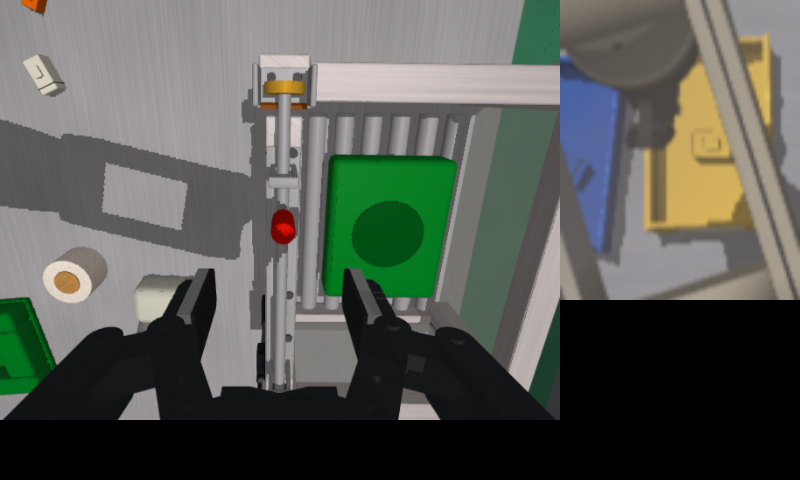

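The yellow housing is in the yellow bin. The wrist view shows the knob centred between the fingers, at (324,258) full-scale, and the rod parallel to tool x. Next: descend and grip the knob.

```bash
python3 -m handwheel '[[0.0005,0.002,0.03,0],[0,0,0.03,0],[0,0,0.02,0],[0,0,0.009,0],[0,0,0,0],[0,0,0,0],[0,0,0,0]]'
python3 -m handwheel '[[0,0,0,0],[0,0,0,0],[0,0,0,0],[0,0,0,0],[0,0,0,0],[0,0,0,0],[0,0,0,0],[0,0,0,0]]' 0 50
python3 - <<'E'
from h import *
s=st(); im=r.snapshot('wrist')[:,:,::-1].copy();cv2.imwrite('pics/w4.png',im);cv2.imwrite('pics/s4.png',r.snapshot('side')[:,:,::-1])
E
```

```text
time: 15.2
tool_pos: [653.2, -98.8, 252.3]
tcp_rot: [179.8, 0.0, 90.0]
ft_force: [0.8, 0.1, -0.3]
finger_gap: 59.9
grip_force: 0.0
time: 16.0
tool_pos: [652.7, -99.0, 250.6]
tcp_rot: [180.0, 0.0, 90.0]
ft_force: [-0.3, 0.1, 5.7]
finger_gap: 14.5
grip_force: 48.8
16.0 [652.7 -99.  250.6] [180.   0.  90.] F [-0.3  0.1  5.7] gap 14.5 grip 48.8 q [-13.  16.  73.  -0.  90. -13.]
```

```bash
python3 -m handwheel '[[-0.0005,0,-0.002,0],[-0.0005,0,-0.002,0],[-0.0005,0,-0.002,0],[-0.0005,0,-0.002,0],[-0.0005,0,-0.002,0],[-0.0005,0,-0.002,0],[0,0,0,0],[0,0,0,0]]'
python3 - <<'E'
from h import *
s=st(); im=r.snapshot('wrist')[:,:,::-1].copy();cv2.imwrite('pics/w5.png',im)
a=cv2.imread('pics/w4.png');o=np.zeros((600,800,3),np.uint8)
o[:300,:400]=cv2.resize(a,(400,300));o[:300,400:]=cv2.resize(im,(400,300))
side=r.snapshot('side')[:,:,::-1];s4=cv2.imread('pics/s4.png')
f=lambda i:cv2.resize(i[150:240,250:370],(400,300),interpolation=cv2.INTER_CUBIC)
o[300:,:400]=f(s4);o[300:,400:]=f(side);cv2.imwrite('pics/c4.png',o)
E
```

```text
time: 16.9
tool_pos: [652.3, -102.2, 262.0]
tcp_rot: [-180.0, 0.0, 90.0]
ft_force: [0.2, -0.2, -4.1]
finger_gap: 14.5
grip_force: 48.7
16.9 [ 652.3 -102.2  262. ] [-180.    0.   90.] F [ 0.2 -0.2 -4.1] gap 14.5 grip 48.7 q [-13.  16.  72.  -0.  92. -13.]
```

View pics/c4.png

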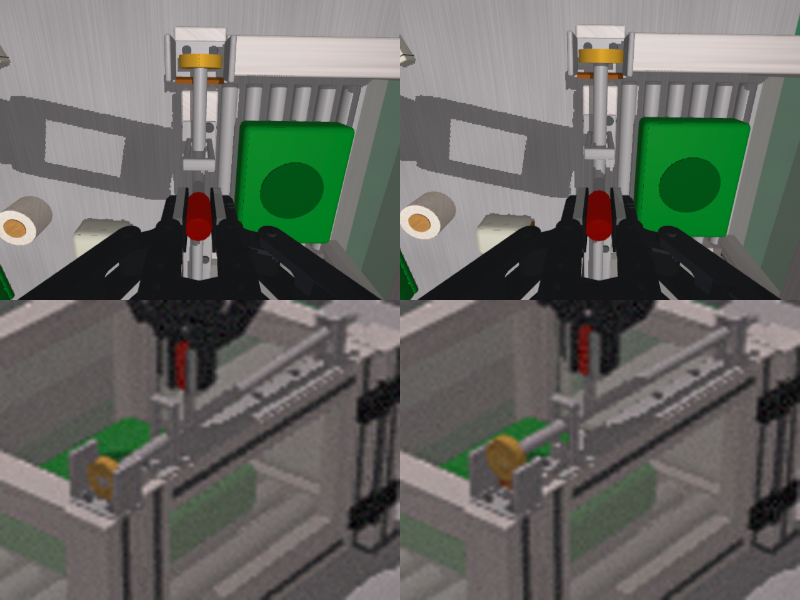

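After the lift, the collar stands clearly higher in the keeper (side crop: (105,480) to (505,458)), and the wrist force is only 4 N. Now draw.

```bash
python3 -m handwheel '[[-0.004,0,0,0],[-0.004,0,0,0],[-0.004,0,0,0],[-0.004,0,0,0],[-0.004,0,0,0],[0,0,0,0]]'
python3 -m handwheel '[[-0.004,0,0,0],[-0.004,0,0,0],[-0.004,0,0,0],[-0.003,0,0.001,0],[0,0,0.001,0],[0,0,0,0],[0,0,0,0]]'
```

```text
time: 17.6
tool_pos: [652.4, -122.9, 261.9]
tcp_rot: [-180.0, 0.0, 90.0]
ft_force: [-2.0, -1.0, -5.6]
finger_gap: 14.5
grip_force: 48.7
time: 18.3
tool_pos: [652.5, -137.2, 260.3]
tcp_rot: [180.0, 0.0, 90.0]
ft_force: [-1.3, -0.7, -5.1]
finger_gap: 14.7
grip_force: 48.8
```

```bash
python3 -m handwheel '[[-0.0001,-0.0033,0,-0.95],[-0.0001,-0.0065,0,-1.9],[-0.0001,-0.0065,0,-1.9],[-0.0001,-0.0065,0,-1.9],[0,0,0,0],[0,0,0,0]]'
python3 - <<'E'
from h import *
s=st(); im=r.snapshot('wrist')[:,:,::-1].copy();cv2.imwrite('pics/w6.png',im)
side=r.snapshot('side')[:,:,::-1];t=r.snapshot('top')[:,:,::-1];o=np.zeros((600,800,3),np.uint8)
o[:360,:480]=cv2.resize(im,(480,360));o[:240,480:]=cv2.resize(side[150:240,250:370],(320,240));o[360:600,:560]=cv2.resize(t[150:225,320:495],(560,240));cv2.imwrite('pics/c5.png',o)
E
```

```text
time: 18.9
tool_pos: [630.4, -138.0, 260.7]
tcp_rot: [179.9, 0.0, 96.7]
ft_force: [4.7, 0.8, -3.5]
finger_gap: 14.5
grip_force: 49.0
18.9 [ 630.4 -138.   260.7] [179.9   0.   96.7] F [ 4.7  0.8 -3.5] gap 14.5 grip 49.0 q [-17.  14.  75.   0.  91. -24.]
```

View pics/c5.png

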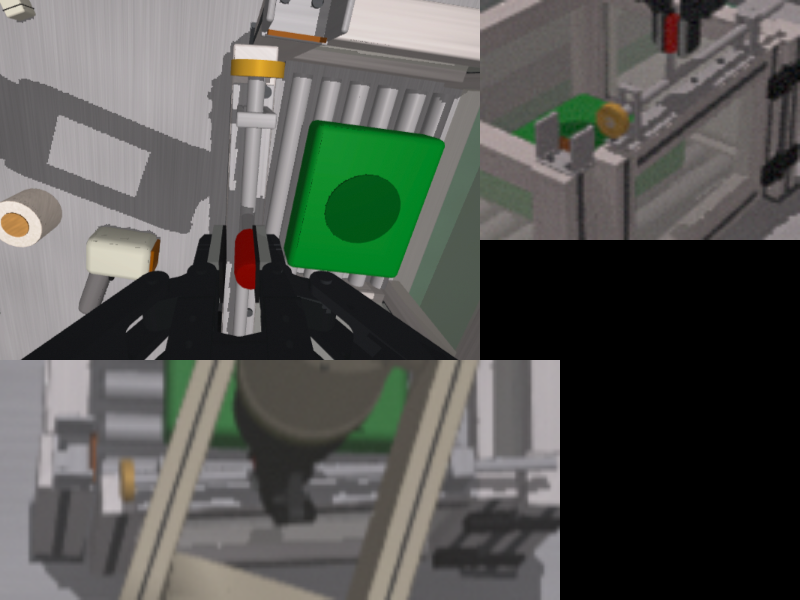

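The gate follows and the collar is clear of the keeper (side crop (612,118)). Before finishing the swing I measure the gate angle from the line between knob and collar.

```bash
cat >> h.py <<'E'
def gate(im,pos,yaw):
    s=dict(tool_pos=pos,tcp_rot=[180,0,yaw]); b=[]
    for c in blobs(im,(12,110,80),(30,255,255),150):
        x,y,w,h=cv2.boundingRect(c)
        if 250<x+w/2<420 and y<160: b.append((cv2.contourArea(c),x+w/2,y+h/2,w,h))
    print(b)
    for a,u,v,w,h in b:
        p=onz('wrist',u,v,236,s); d=p-np.array(pos); print('collar',p.round(1),'len',np.hypot(*d[:2]).round(1),'gate deg',np.degrees(np.arctan2(-d[0],d[1])).round(2))
E
python3 - <<'E'
from h import *
gate(cv2.imread('pics/w5.png'),[652.3,-102.2,262],90)
gate(cv2.imread('pics/w6.png'),[630.4,-138,260.7],96.7)
E
```

```text
[(169.0, 345.0, 121.5, 24, 11), (192.0, 296.5, 121.0, 27, 10), (1513.0, 322.0, 90.0, 72, 24)]
collar [663.6 -21.9 236. ] len 81.1 gate deg -8.02
collar [643.  -21.7 236. ] len 81.0 gate deg 6.57
collar [653.8  -9.5 236. ] len 92.7 gate deg -0.93
[(1502.5, 344.0, 91.5, 72, 25), (471.5, 396.5, 48.0, 79, 18)]
collar [630.1 -45.3 236. ] len 92.7 gate deg 0.16
collar [648.6 -26.9 236. ] len 112.5 gate deg -9.32
```

```bash
python3 - <<'E'
from h import *
for f,pos,yaw in [('w4',[652.7,-99,250.6],90),('w5',[652.3,-102.2,262],90),('w6',[630.4,-138,260.7],96.7)]:
    im=cv2.imread(f'pics/{f}.png');s=dict(tool_pos=pos,tcp_rot=[180,0,yaw])
    for c in blobs(im,(0,150,30),(7,255,255),100):
        x,y,w,h=cv2.boundingRect(c);print(f,(x,y,w,h),onz('wrist',x+w/2,y+h/2,pos[2]+18,s).round(1))
    # stile / rod edges: rod direction below the collar
    g=cv2.cvtColor(im,cv2.COLOR_BGR2GRAY)
    L=cv2.HoughLinesP(cv2.Canny(g,40,120),1,np.pi/720,30,minLineLength=50,maxLineGap=6)
    for l in L[:,0]:
        if 280<l[0]<380 and abs(l[2]-l[0])<30 and l[[1,3]].max()<330:
            a,b=[onz('wrist',*q,231,s) for q in (l[:2],l[2:])];d=b-a;d*=np.sign(d[1]);print(l,'deg',np.degrees(np.arctan2(-d[0],d[1])).round(2),np.hypot(*d[:2]).round())
E
```

```text
w4 (297, 307, 44, 79) [ 653.  -100.2  268.6]
[349 297 354 180] deg -0.69 56.0
[328 226 331 146] deg -1.58 35.0
[345 227 349 149] deg -1.5 34.0
[293 195 293 145] deg -1.25 21.0
[292 211 292 145] deg -1.3 28.0
[323 186 323 109] deg 0.23 31.0
[365 129 369  55] deg -0.93 28.0
w5 (297, 305, 44, 81) [ 652.6 -103.   280. ]
[329 238 332 138] deg -1.11 47.0
[348 299 351 223] deg -0.56 40.0
[309 216 310 160] deg -1.45 26.0
[366 313 371 235] deg -0.9 43.0
[374 312 382 194] deg -0.69 62.0
[372 115 376  54] deg -1.31 24.0
w6 (312, 305, 29, 81) [ 633.6 -138.4  278.7]
[322 273 328 169] deg 3.85 51.0
[341 265 349 170] deg 3.36 47.0
[357 239 379 109] deg -0.54 59.0
[306 185 308 115] deg 4.46 30.0
[354 240 360 172] deg 3.68 33.0
[309 124 310  74] deg 5.04 20.0
[357 294 377 180] deg -0.4 58.0
```

The rod turned about 4.7° so far, and the fingers yield a few mm sideways. I carry on for about 14° more and measure again.

```bash
python3 -m handwheel '[[0,-0.004,0,-0.8],[0,-0.007,0,-1.65],[0,-0.007,0,-1.65],[0,-0.007,0,-1.65],[0,-0.007,0,-1.65],[0,-0.007,0,-1.65],[0,-0.007,0,-1.65],[0,-0.003,0,-0.8],[0,0,0,0],[0,0,0,0]]' - 60
cat >> h.py <<'E'
def meas(tag):
    s=st(); im=r.snapshot('wrist')[:,:,::-1].copy();cv2.imwrite(f'pics/{tag}.png',im);S=dict(tool_pos=s['tool_pos'],tcp_rot=[180,0,s['tcp_rot'][2]])
    for c in blobs(im,(0,150,30),(7,255,255),100):
        x,y,w,h=cv2.boundingRect(c);print('knob',(x,y,w,h),onz('wrist',x+w/2,y+h/2,s['tool_pos'][2]+18,S).round(1))
    for c in blobs(im,(12,110,80),(30,255,255),900):
        x,y,w,h=cv2.boundingRect(c);print('brass?',(x,y,w,h),onz('wrist',x+w/2,y+h/2,236,S).round(1))
    L=cv2.HoughLinesP(cv2.Canny(cv2.cvtColor(im,cv2.COLOR_BGR2GRAY),40,120),1,np.pi/720,30,minLineLength=50,maxLineGap=6)
    for l in L[:,0]:
        if 270<l[0]<390 and abs(l[2]-l[0])<30 and l[[1,3]].max()<330:
            a,b=[onz('wrist',*q,231,S) for q in (l[:2],l[2:])];d=b-a;d*=np.sign(d[1]);print(l,'deg',np.degrees(np.arctan2(-d[0],d[1])).round(2))
    return im
E
python3 - <<'E'
from h import *
im=meas('w7')
side=r.snapshot('side')[:,:,::-1];o=np.zeros((480,800,3),np.uint8);o[:360,:480]=cv2.resize(im,(480,360));o[:240,480:]=cv2.resize(side[150:240,250:370],(320,240));cv2.imwrite('pics/c6.png',o)
E
```

```text
time: 20.05
tool_pos: [582.8, -147.4, 260.5]
tcp_rot: [179.9, 0.0, 108.2]
ft_force: [7.7, 3.2, -4.1]
finger_gap: 14.6
grip_force: 58.5
20.05 [ 582.8 -147.4  260.5] [179.9   0.  108.2] F [ 7.7  3.2 -4.1] gap 14.6 grip 58.5 q [-19.   7.  83.   0.  90. -37.]
knob (313, 304, 28, 81) [ 586.3 -146.7  278.5]
brass? (20, 230, 39, 35) [ 451.2 -165.8  236. ]
brass? (298, 79, 71, 23) [559.9 -57.7 236. ]
[341 254 343 158] deg 18.24
[352 258 355 157] deg 18.32
[304 243 304 152] deg 17.53
[321 270 322 158] deg 17.9
[310 182 311 246] deg 18.72
[278 241 280 311] deg 17.8
[311 166 311 235] deg 17.88
[355 254 357 197] deg 18.17
[363 310 388 252] deg -0.7
```

View pics/c6.png

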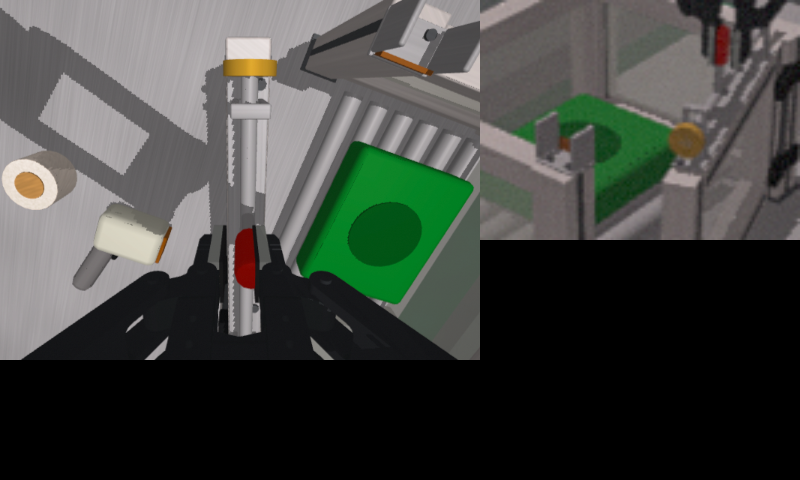

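The gate now stands at about 19° (0.33 rad) with the collar drawn back over the stile (250,68). I let it settle, check, and hand in.

```bash
python3 -m handwheel '[[0,0,0,0],[0,0,0,0],[0,0,0,0],[0,0,0,0],[0,0,0,0],[0,0,0,0],[0,0,0,0],[0,0,0,0],[0,0,0,0],[0,0,0,0]]'
python3 - <<'E'
from h import *
meas('w8')
# draw check: collar-to-hinge radius change, shot vs now (gate rotation preserves it)
H=np.array([646.,-333.])
for c in [(653.8,-9.5),(630.1,-45.3),(559.9,-57.7)]: print(np.hypot(*(np.array(c)-H)).round(1))
print(r.hand_in())
E
```

```text
time: 21.15
tool_pos: [582.9, -147.4, 260.5]
tcp_rot: [179.9, 0.0, 108.2]
ft_force: [6.5, 3.2, -4.2]
finger_gap: 14.8
grip_force: 58.5
21.15 [ 582.9 -147.4  260.5] [179.9   0.  108.2] F [ 6.5  3.2 -4.2] gap 14.8 grip 58.5 q [-19.   7.  83.   0.  90. -37.]
knob (312, 304, 29, 81) [ 586.2 -146.7  278.5]
brass? (19, 230, 39, 35) [ 450.9 -165.8  236. ]
brass? (297, 79, 72, 23) [559.8 -57.7 236. ]
[321 270 321 189] deg 18.38
[304 243 304 162] deg 17.54
[354 259 357 189] deg 17.72
[351 258 355 183] deg 17.01
[302 160 302 220] deg 17.44
[278 244 281 323] deg 18.31
[330 221 330 157] deg 18.82
[310 158 311 245] deg 18.5
323.6
288.1
288.4
the job is handed in; nothing more can be done
None
```

I handed the job in at about 21 s: both housings are in their own bins, the bolt was lifted and then drawn about 35 mm, and the arm is holding the gate ajar at about 0.33 rad (10 cm at the free edge).

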